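# Re-seat four specimen pots in their own cooling blocks

### The arm

A 7-joint arm with a two-finger parallel gripper is mounted at the origin on the work surface; the furniture and walls round the work are solid. World frame = base frame: x ahead of the robot, y to its left, z up, the work surface at z = 0. Lengths are in m, angles in rad, forces in N, time in s.
With the tool pointing down it reaches from about 0.375 to 0.925 m from the base axis. Payload 3.1 kg.
Tool frame: the origin (TCP) lies at the very end of the fingers, on their centre line; the grasp point (between the pads) lies 19 mm behind it (robot.tcp_to_grasp is the distance from the TCP to the grasp point, in m); z points along the fingers, y is the line along which they close (so a half turn about z gives the same grasp; the last joint's range is limited). The gripper opens to 85 mm and grips with 20 to 120 N. Pads are 22 mm wide; open, the fingers measure 114 mm over their backs; the gripper's body (76 mm by 85 mm) begins 54 mm behind the grasp point. The pads swing forward as they close: fully open they stand 13 mm farther back than shut.
Start: joints at [1.17, 0.383, 0.044, 1.598, -0.018, 1.161, -0.05], TCP at [0.194, -0.62, 0.231] pointing down, gripper open.
Joint ranges: [-2.61, 2.61], [-0.41, 2.15], [-1.48, 1.57], [0, 2.5], [-1.57, 4.71], [0.05, 1.97], [-2.85, 2.85]. Speed limits (rad/s): [2.79, 2.79, 3.14, 3.14, 3.14, 3.14, 3.14].

### API

Orientations are given as a unit quaternion [w, x, y, z].
In Python, from station import robot gives the robot as it stands.
- The arm moves only by the tool play_rows, never from a script. Its argument "motion" is a list of rows, each a list of 7 numbers: the shift along the tool's x, y, z in mm, then the turn, a rotation vector about the tool's x, y, z in rad, then the gripper's target within -1 to 1 (shut at 1, half-way at 0, fully open at -1). In form: [[tx, ty, tz, ax, ay, az, grip], ...]. A call has exactly 10 rows; each row is the pose to reach, as a shift and turn from the pose commanded when the call began, along the tool's axes at that moment; what a row does not reach only later rows make up. A row lasts 1/10 s, in which the tool goes at most 50 mm and 8.59 degrees, less where a joint would pass 70% of its speed; a pose out of reach is approached as far as the arm can. A call with a gripper value outside its range is refused whole. The fingers move at their own pace and stop on an object; "force" is the grip in N (left out, the last holds). Time passes only in rows, so rows that repeat a pose let the fingers close, or fill a call up. It gives the time, the measured TCP pose, the force, the opening and the grip force at its end, in the units of the state.
- robot.observe(): the state, without advancing time (a new reading comes with each control period).
- robot.capture(name): name is "scene" or "top" or "wrist"; returns a dict with "color" (420x560x3 uint8, red, green, blue), "z_map" (420x560 float32, m along the optical axis (not along the pixel's ray), 0 where there is no reading), "K" (3x3 intrinsics, pixels), "eye" and "orientation" of the camera in the world. Camera axes: x right, y down, z forward; pixel columns grow to the right and rows downward; lengths in m; the calibration is good to about 2 mm. The wrist camera is an equidistant fisheye: a pixel r from the principal point sees the ray r / f radians off the axis. A picture is of the moment at which its call begins.
- robot.finish_job(): hands the job in; it is judged then, once.
The state is a dict: "t": time; "joint_pos": joint angles; "joint_velocities": joint speeds; "joint_torque": joint torques, N m; "eef_pos": TCP position; "ee_rot": TCP orientation; "force": force on the tool from outside, world axes, zero at the start; "wrist_torque": the same for the moment, N m; "gripper_width": finger opening in m; "grip_force": force on a finger pad.
Only numpy, scipy, OpenCV 4.12 (cv2) and the standard library are available. Lean on these libraries where they do the work, as an engineer would, in place of code of your own. Each camera call takes 0.05 s, during which the arm holds its last target. There are 200 camera calls.

### The job

The four specimen pots were put on the wrong cooling blocks: the two big ones stand on top of wells too small for them, and the two thin ones stand loose in wells too big. Swap them round so that every pot stands right down in the well made for its size (largest pot in the largest block, and so on down to the thinnest pot in the smallest); the empty pad is free for putting a pot down on the way. Keep the pots upright all the time and leave the brown dropper bottle standing where it is.

Things in the scene. Friction and masses are not known exactly. Their poses are not given: they have to be found in the camera images.
- pot_a: specimen pot, the largest of four: frosted plastic cylinder 60 mm across and 80 mm tall over all, with a blank label and a ribbed white screw cap (62 mm across, the top 17 mm of the height). The cap is fixed to the pot; pinch the cap from above. Origin at the centre of the underside, z up along the pot. Loose, under 0.25 kg. Fits block_a.
- pot_b: specimen pot, the second largest of four: frosted plastic cylinder 50 mm across and 60 mm tall over all, with a blank label and a ribbed white screw cap (52 mm across, the top 15 mm of the height). The cap is fixed to the pot; pinch the cap from above. Origin at the centre of the underside, z up along the pot. Loose, under 0.25 kg. Fits block_b.
- pot_c: specimen pot, the third of four: frosted plastic cylinder 36 mm across and 66 mm tall over all, with a blank label and a ribbed white screw cap (38 mm across, the top 15 mm of the height). The cap is fixed to the pot; pinch the cap from above. Origin at the centre of the underside, z up along the pot. Loose, under 0.25 kg. Fits block_c.
- pot_d: specimen pot, the thinnest and tallest of four: frosted plastic cylinder 26 mm across and 84 mm tall over all, with a blank label and a ribbed white screw cap (28 mm across, the top 16 mm of the height). The cap is fixed to the pot; pinch the cap from above. Origin at the centre of the underside, z up along the pot. Loose, under 0.25 kg. Fits block_d.
- block_a: dark grey anodised aluminium cooling block, the largest of four: square, 92 mm wide, 34 mm high, fixed to the table. In its middle one round well 65 mm across with its floor 12 mm above the table (22 mm deep); the mouth flares to 72 mm at the top. Takes pot_a. Origin at the centre of the underside, z up, x and y along the sides.
- block_b: dark grey anodised aluminium cooling block, the second largest of four: square, 82 mm wide, 34 mm high, fixed to the table. In its middle one round well 55 mm across with its floor 12 mm above the table (22 mm deep); the mouth flares to 62 mm at the top. Takes pot_b. Origin at the centre of the underside, z up, x and y along the sides.
- block_c: dark grey anodised aluminium cooling block, the third largest of four: square, 72 mm wide, 34 mm high, fixed to the table. In its middle one round well 41 mm across with its floor 12 mm above the table (22 mm deep); the mouth flares to 48 mm at the top. Takes pot_c. Origin at the centre of the underside, z up, x and y along the sides.
- block_d: dark grey anodised aluminium cooling block, the smallest of four: square, 64 mm wide, 34 mm high, fixed to the table. In its middle one round well 31 mm across with its floor 12 mm above the table (22 mm deep); the mouth flares to 38 mm at the top. Takes pot_d. Origin at the centre of the underside, z up, x and y along the sides.
- pad: free spot: thin pale absorbent pad with a blue edge, fixed, 105 mm square, 2 mm thick, empty at the start. Origin at the centre of the underside, z up. Lies at the robot's right (negative y), its centre about 60 mm from the corner of a sharps box (137 mm tall, 210 mm with its flap), so here let the fingers close along world x.
- dropper: bystander: brown dropper bottle with a black cap, 35 mm across, 74 mm tall, standing loose on the table. Origin at the centre of its underside, z up. It stands between the sharps box and a bench centrifuge whose open lid is 260 mm high (blocks stand on both sides of these): carry pots over the lid or round behind it.
Mind the look-alikes: they are no part of the job. What is shaped like the pot_b but yellow is not meant. What is shaped like the pot_d but orange is not meant.

How it is judged:
By the outcome, as a careful person would: the job done as asked, in the order asked, and still so for the second after the job is handed in, with the robot touching nothing.
It also fails if it takes over 149 s, if anything falls off the work surface, if the arm or the gripper's body presses on something with over 40 N, if the wrist force passes 120 N, or if a joint passes its speed limit or range.

## Working session

There is one attempt and no reset: what is moved stays moved. The work goes in short steps, Python scripts to look and compute and a tool call to move; the robot and the scene stay as the last step left them, time stands still between calls to the robot, and variables do not carry over. Pictures are saved under pics/ and viewed, at most 14 in all, crops included, and the job is handed in when it is done.

Besides the shell and the picture viewer there is one more tool, called after "Request:" as name(argument=value, ...) on one line, values as JSON. play_rows: Moves the arm, as the interface text tells. Its arguments: {"type":"object","properties":{"motion":{"type":"array","items":{"type":"array","items":{"type":"number"}}},"force":{"type":"number"}},"required":["motion"]}

```bash
ls; mkdir -p pics; python3 - <<'E'
from station import robot
import cv2,numpy as np
print(robot.observe())
for n in("scene","top","wrist"):
    c=robot.capture(n); np.savez(f"{n}.npz",**c)
    cv2.imwrite(f"pics/{n}0.png",c["color"][:,:,::-1]); print(n,c["K"],c["eye"],c["orientation"])
E
```

```text
pics
{'t': 0.0, 'joint_pos': array([ 1.17018902,  0.38385639,  0.04381474,  1.59959668, -0.01790455,
        1.16116784, -0.04993165]), 'joint_velocities': array([ 0.00060666,  0.00062787, -0.00084056,  0.00112745,  0.00021172,
       -0.00157715,  0.00080758]), 'joint_torque': array([-2.49863047e-05, -4.33458853e+01,  1.02497343e+00, -2.49510527e+01,
        1.06868680e-02,  1.13213414e-02,  2.68902298e-06]), 'eef_pos': array([ 0.19355544, -0.61952242,  0.2298625 ]), 'ee_rot': array([-1.29144842e-03,  9.88554678e-01,  1.50857255e-01, -2.63512704e-04]), 'force': array([ 0.23655315, -0.29997016, -0.38391394]), 'wrist_torque': array([ 0.04316546, -0.03189011,  0.03372425]), 'grip_force': 0.0, 'gripper_width': 0.08536388820854918}
scene [[415.93151838   0.         276.13829861]
 [  0.         415.93151838 208.96419315]
 [  0.           0.           1.        ]] [-0.1194395   0.65800976  0.84338115] [ 0.12657729 -0.27612161  0.87308473 -0.3813897 ]
top [[499.70056035   0.         282.63566082]
 [  0.         499.70056035 210.1959282 ]
 [  0.           0.           1.        ]] [ 0.05904146 -0.04093633  1.5666712 ] [-0.07612829  0.72794522 -0.67809612  0.06697678]
wrist [[325.1922621    0.         278.47580912]
 [  0.         325.1922621  212.15063608]
 [  0.           0.           1.        ]] [ 0.26531227 -0.59688146  0.3723149 ] [ 0.11907558  0.79694078 -0.58547453 -0.08902788]
```

View pics/top0.png

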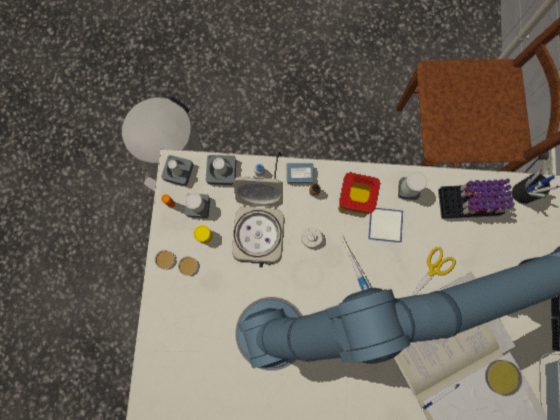

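View pics/scene0.png

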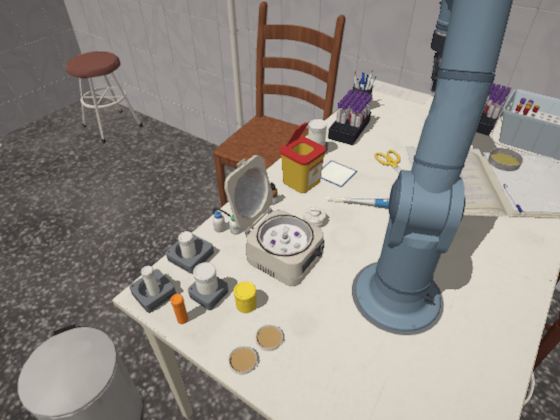

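View pics/wrist0.png

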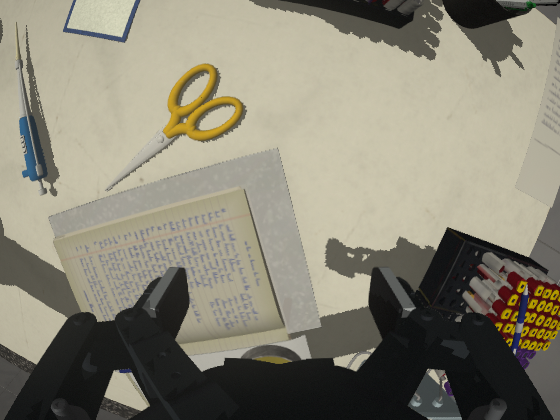

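The top view shows three blocks on the left with pots at about (178,165), (220,163) and (195,201). One block is on the right with a pot at (415,182). The sharps box is at (360,193), the pad at (386,225), the dropper at (315,189), and the centrifuge at (258,235) with its lid at (260,190). The possible look-alikes are the yellow pot (203,233) and the orange pot (168,201).

```bash
cat > h.py <<'E'
import numpy as np,cv2
from scipy.spatial.transform import Rotation as R
def rot(q): return R.from_quat([q[1],q[2],q[3],q[0]]).as_matrix()
def cloud(c):
    z=c["z_map"]; v,u=np.mgrid[:420,:560]; K=c["K"]
    p=np.stack([(u-K[0,2])/K[0,0]*z,(v-K[1,2])/K[1,1]*z,z],-1)
    return p@rot(c["orientation"]).T+c["eye"]
def ray(c,u,v,z):
    K=c["K"]; d=rot(c["orientation"])@np.array([(u-K[0,2])/K[0,0],(v-K[1,2])/K[1,1],1]); e=c["eye"]
    return e+d*(z-e[2])/d[2]
def proj(c,p):
    q=rot(c["orientation"]).T@(np.asarray(p)-c["eye"]); q=c["K"]@q; return q[:2]/q[2]
E
python3 - <<'E'
from h import *
for n in("top","scene"):
    c=dict(np.load(f"{n}.npz")); P=cloud(c); col=c["color"].astype(int)
    m=(P[...,2]>.045)&(P[...,2]<.28)&(c["z_map"]>0)&(P[...,0]>.2)&(P[...,0]<.75)&(abs(P[...,1])<.75)
    k,l,s,ce=cv2.connectedComponentsWithStats(m.astype(np.uint8),connectivity=4)
    print(n)
    for i in range(1,k):
        if s[i,4]<15: continue
        q=P[l==i]; top=np.percentile(q[:,2],90); t=q[q[:,2]>top-.008]; 
        print(ce[i].round(),s[i,4],"z%.3f"%top,"min",t.min(0).round(3),"max",t.max(0).round(3),"mid",((t.min(0)+t.max(0))/2).round(3),col[l==i].mean(0).round())
c=dict(np.load("top.npz")); im=c["color"][:,:,::-1]
a=cv2.resize(im[145:255,145:285],None,fx=5,fy=5,interpolation=2)[:, :]; b=cv2.resize(im[145:255,290:450],None,fx=4,fy=4,interpolation=2)
cv2.imwrite("pics/cl.png",a); 
s=dict(np.load("scene.npz"))["color"][:,:,::-1]
cv2.imwrite("pics/sc.png",cv2.resize(s[200:330,120:280],None,fx=4.5,fy=4.5,interpolation=2)); cv2.imwrite("pics/cr.png",b)
P=cloud(c)
for u,v in[(300,250),(386,225),(440,290),(230,330)]: print(P[v,u].round(3))
E
```

```text
top
[219. 165.] 145 z0.080 min [0.478 0.181 0.072] max [0.517 0.217 0.084] mid [0.498 0.199 0.078] [156. 152. 142.]
[174. 166.] 103 z0.096 min [0.468 0.326 0.088] max [0.492 0.352 0.101] mid [0.48  0.339 0.095] [138. 135. 124.]
[259. 168.] 45 z0.065 min [0.49  0.068 0.057] max [0.51  0.083 0.068] mid [0.5   0.076 0.062] [ 80. 104. 126.]
[414. 183.] 451 z0.115 min [ 0.444 -0.435  0.107] max [ 0.506 -0.375  0.121] mid [ 0.475 -0.405  0.114] [161. 157. 145.]
[359. 194.] 1153 z0.150 min [ 0.423 -0.267  0.143] max [ 0.466 -0.208  0.217] mid [ 0.445 -0.237  0.18 ] [139.  42.  30.]
[258. 220.] 4058 z0.207 min [ 0.39  -0.007  0.2  ] max [0.417 0.13  0.267] mid [0.404 0.061 0.234] [136. 130. 119.]
[524. 188.] 199 z0.127 min [ 0.459 -0.741  0.119] max [ 0.504 -0.732  0.169] mid [ 0.482 -0.737  0.144] [51. 49. 47.]
[487. 196.] 1458 z0.116 min [ 0.4   -0.693  0.109] max [ 0.501 -0.559  0.125] mid [ 0.451 -0.626  0.117] [77. 53. 81.]
[315. 188.] 71 z0.067 min [ 0.437 -0.115  0.059] max [ 0.458 -0.095  0.078] mid [ 0.447 -0.105  0.068] [62. 48. 36.]
[194. 202.] 276 z0.096 min [0.346 0.237 0.088] m
[... 955 characters left out ...]
 0.071] mid [0.503 0.073 0.063] [120. 138. 155.]
[186. 240.] 251 z0.079 min [0.479 0.179 0.071] max [0.519 0.219 0.082] mid [0.499 0.199 0.076] [177. 173. 165.]
[206. 276.] 577 z0.095 min [0.348 0.235 0.087] max [0.399 0.289 0.099] mid [0.373 0.262 0.093] [184. 180. 172.]
[149. 276.] 252 z0.097 min [0.468 0.324 0.089] max [0.494 0.35  0.099] mid [0.481 0.337 0.094] [164. 161. 152.]
[245. 291.] 394 z0.061 min [0.255 0.207 0.053] max [0.306 0.258 0.063] mid [0.281 0.233 0.058] [218. 195.  73.]
[178. 303.] 227 z0.085 min [0.362 0.337 0.077] max [0.39  0.362 0.087] mid [0.376 0.35  0.082] [186. 112.  49.]
[ 0.256 -0.073  0.   ]
[ 0.355 -0.34   0.002]
[ 0.117 -0.303  0.697]
[-0.003  0.124  0.006]
```

View pics/cl.png

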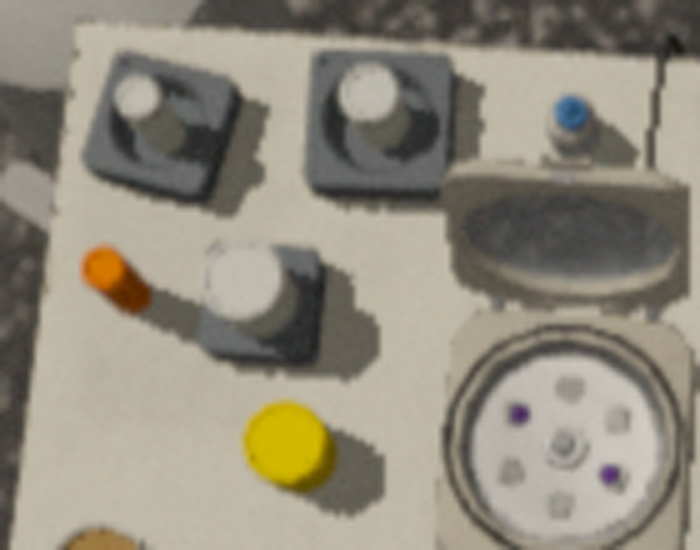

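View pics/cr.png

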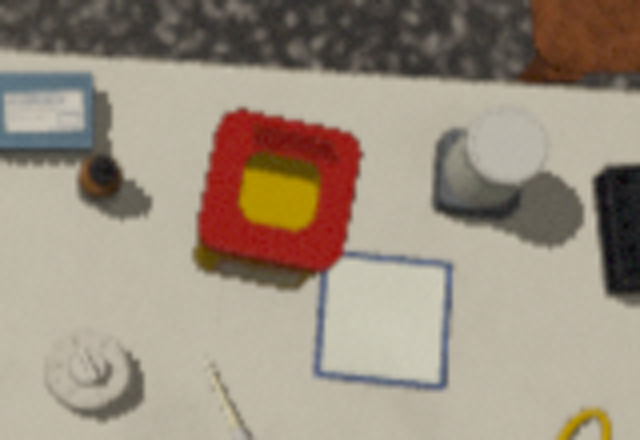

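The left crop shows pot_d (thin) at upper left in a block, pot_c in the largest block at upper right, and pot_b on top of a block at lower centre. Yellow and orange are the decoys. The right crop shows pot_a on a block at right, at about (505,145) in the crop. The pad and sharps box are next to it. Next I measure the block centres and sizes.

```bash
python3 - <<'E'
from h import *
T=dict(np.load("top.npz")); S=dict(np.load("scene.npz"))
for nm,(x,y) in dict(cBlk=(.498,.199),dBlk=(.48,.338),bBlk=(.372,.262),aBlk=(.475,-.405)).items():
    pts=[]
    for c in(T,S):
        P=cloud(c); col=c["color"].astype(int); br=col.sum(-1)
        d=np.hypot(P[...,0]-x,P[...,1]-y)
        m=(abs(P[...,2]-.034)<.005)&(d<.085)&(c["z_map"]>0)
        q=P[m][:,:2]; pts.append(q)
        r=cv2.minAreaRect(q.astype(np.float32)); print(nm,len(q),np.round(r[0],4),np.round(r[1],4),round(r[2],1))
    r=cv2.minAreaRect(np.vstack(pts).astype(np.float32)); print("  both",np.round(r[0],4),np.round(r[1],4),round(r[2],1))
# pad by blue edge
P=cloud(T); col=T["color"].astype(int)
m=(col[...,2]>col[...,0]+25)&(abs(P[...,2])<.01)&(abs(P[...,0]-.355)<.09)&(abs(P[...,1]+.34)<.09)
k,l,s,_=cv2.connectedComponentsWithStats(m.astype(np.uint8)); i=1+s[1:,4].argmax()
r=cv2.minAreaRect(P[l==i][:,:2].astype(np.float32)); print("pad",r)
# yaw of tool
o=R.from_quat([.98855,.150857,-.00026,-.00129]).as_matrix(); print(o.round(3))
E
```

```text
cBlk 354 [0.495  0.1993] [0.0925 0.0928] 1.0
cBlk 531 [0.4959 0.1978] [0.0941 0.0932] 1.2
  both [0.4951 0.1985] [0.0946 0.0938] 89.9
dBlk 291 [0.4825 0.3391] [0.083  0.0819] 79.9
dBlk 594 [0.4847 0.3376] [0.0834 0.0848] 79.7
  both [0.4846 0.3384] [0.0846 0.0853] 78.7
bBlk 210 [0.392 0.287] [0.1164 0.1196] 3.2
bBlk 411 [0.3827 0.2738] [0.1164 0.1596] 66.1
  both [0.3829 0.2737] [0.1168 0.1594] 65.8
aBlk 68 [ 0.4754 -0.4049] [0.0633 0.0635] 87.4
aBlk 13 [ 0.447  -0.4238] [0.008  0.0287] 16.3
  both [ 0.4754 -0.4058] [0.0651 0.0635] 87.4
pad ((0.34578269720077515, -0.38827964663505554), (0.026968814432621002, 0.002419784665107727), 0.09457514435052872)
[[ 0.954  0.298 -0.001]
 [ 0.298 -0.954  0.002]
 [-0.    -0.003 -1.   ]]
```

Block sizes: the right block is block_d (64 mm) at (.475,-.405), carrying pot_a. Block_a (92 mm) is at (.4955,.199) with pot_c. Block_b (82 mm) is at (.4835,.3385) with pot_d. That makes the block under pot_b block_c. The plan is a→pad, d→block_d, b→block_b, c→block_c, a→block_a. I keep the fingers along world x throughout (tool x = +y, tool y = +x).

```bash
python3 - <<'E'
from h import *
T=dict(np.load("top.npz")); S=dict(np.load("scene.npz")); pts=[]
for c in(T,S):
    P=cloud(c); m=(abs(P[...,2]-.034)<.004)&(np.hypot(P[...,0]-.372,P[...,1]-.262)<.056)
    k,l,s,_=cv2.connectedComponentsWithStats(m.astype(np.uint8)); q=P[m][:,:2]
    print(cv2.minAreaRect(q.astype(np.float32)))
P=cloud(T);col=T["color"].astype(int)
m=(col[...,2]>col[...,0]+8)&(abs(P[...,2])<.015)&(np.hypot(P[...,0]-.355,P[...,1]+.34)<.085)
print("pad",m.sum(),cv2.minAreaRect(P[m][:,:2].astype(np.float32)))
for u,v in[(370,210),(402.5,211),(400,241.5),(369.5,239)]: print(ray(T,u,v,.002).round(3))
E
```

```text
((0.3712499737739563, 0.26285284757614136), (0.07198253273963928, 0.07258722186088562), 0.28974154591560364)
((0.3735390901565552, 0.2607293128967285), (0.07401932030916214, 0.07331549376249313), 89.20540618896484)
pad 167 ((0.3574943244457245, -0.3380849063396454), (0.10669884085655212, 0.10498448461294174), 88.15745544433594)
[ 0.4   -0.287  0.002]
[ 0.404 -0.391  0.002]
[ 0.305 -0.385  0.002]
[ 0.306 -0.289  0.002]
```

Request:
play_rows(motion=[[333,-121,0,0,0,-1.267,-1],[333,-121,0,0,0,-1.267,-1],[333,-121,0,0,0,-1.267,-1],[333,-121,0,0,0,-1.267,-1],[333,-121,0,0,0,-1.267,-1],[333,-121,0,0,0,-1.267,-1],[333,-121,0,0,0,-1.267,-1],[333,-121,0,0,0,-1.267,-1],[333,-121,0,0,0,-1.267,-1],[333,-121,0,0,0,-1.267,-1]], force=40)

```text
t: 1.15
eef_pos: [0.4758, -0.4048, 0.2307]
ee_rot: [-0.001, 0.707, 0.707, 0.0]
force: [-0.7, 0.2, -0.6]
gripper_width: 0.0852
grip_force: 0.0
```

Request:
play_rows(motion=[[0,0,50,0,0,0,-1],[0,0,95,0,0,0,-1],[0,0,130,0,0,0,-1],[0,0,147,0,0,0,-1],[0,0,147,0,0,0,-1],[0,0,147,0,0,0,1],[0,0,147,0,0,0,1],[0,0,147,0,0,0,1],[0,0,147,0,0,0,1],[0,0,147,0,0,0,1]])

```text
t: 2.15
eef_pos: [0.478, -0.4072, 0.0873]
ee_rot: [0.003, 0.707, 0.707, 0.0]
force: [0.7, -0.1, 6.4]
gripper_width: 0.0607
grip_force: 44.3
```

Request:
play_rows(motion=[[0,0,-20,0,0,0,1],[0,0,-50,0,0,0,1],[0,0,-60,0,0,0,1],[0,-25,-60,0,0,0,1],[15,-60,-60,0,0,0,1],[30,-95,-60,0,0,0,1],[45,-120,-60,0,0,0,1],[52,-130,-60,0,0,0,1],[52,-130,-60,0,0,0,1],[52,-130,-60,0,0,0,1]])

```text
t: 3.15
eef_pos: [0.347, -0.354, 0.1447]
ee_rot: [0.001, 0.707, 0.707, 0.0]
force: [0.9, -1.0, -1.9]
gripper_width: 0.0607
grip_force: 44.3
```

Request:
play_rows(motion=[[0,0,30,0,0,0,1],[0,0,60,0,0,0,1],[0,0,75,0,0,0,1],[0,0,80,0,0,0,1],[0,0,83,0,0,0,1],[0,0,86,0,0,0,1],[0,0,88,0,0,0,1],[0,0,88,0,0,0,1],[0,0,88,0,0,0,1],[0,0,88,0,0,0,1]])

```text
t: 4.15
eef_pos: [0.3459, -0.3538, 0.0567]
ee_rot: [0.0, 0.708, 0.707, -0.0]
force: [-0.1, -0.1, -1.5]
gripper_width: 0.0606
grip_force: 44.3
```

```bash
python3 - <<'E'
from station import robot
from h import *
print(robot.observe()["eef_pos"],robot.observe()["force"])
c=robot.capture("top"); cv2.imwrite("pics/t1.png",cv2.resize(c["color"][170:290,330:470,::-1],None,fx=4,fy=4))
c=robot.capture("scene"); cv2.imwrite("pics/s1.png",cv2.resize(c["color"][100:240,270:410,::-1],None,fx=4,fy=4))
E
```

```text
[ 0.34585249 -0.35379263  0.05674833] [-0.09464394 -0.09240611 -1.45485952]
```

View pics/s1.png

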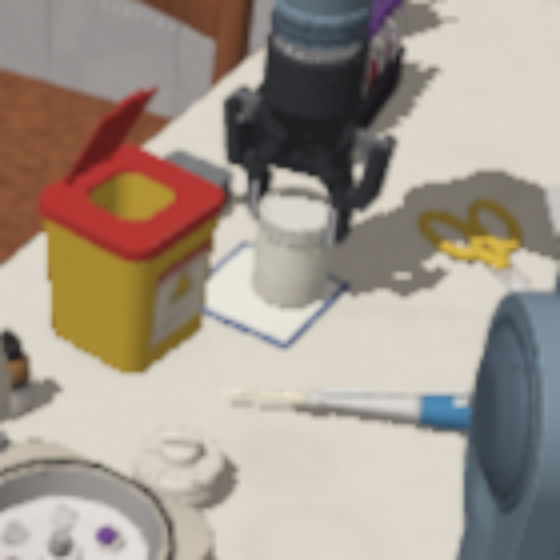

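The picture shows pot_a upright in the gripper, just above the pad at about (290,270) in the crop. I now lower it onto the pad, release and rise.

Request:
play_rows(motion=[[0,0,1,0,0,0,1],[0,0,2,0,0,0,1],[0,0,3,0,0,0,1],[0,0,3,0,0,0,1],[0,0,2,0,0,0,-1],[0,0,2,0,0,0,-1],[0,0,2,0,0,0,-1],[0,0,2,0,0,0,-1],[0,0,-30,0,0,0,-1],[0,0,-80,0,0,0,-1]])

```text
t: 5.25
eef_pos: [0.3429, -0.351, 0.1337]
ee_rot: [-0.005, 0.707, 0.707, 0.0]
force: [0.1, -1.5, 0.0]
gripper_width: 0.0852
grip_force: 0.0
```

Request:
play_rows(motion=[[0,0,-50,0,0,0,-1],[0,0,-100,0,0,0,-1],[0,0,-150,0,0,0,-1],[30,10,-190,0,0,0,-1],[75,20,-195,0,0,0,-1],[123,30,-195,0,0,0,-1],[171,40,-195,0,0,0,-1],[219,50,-195,0,0,0,-1],[267,60,-195,0,0,0,-1],[315,70,-195,0,0,0,-1]])

```text
t: 6.25
eef_pos: [0.4158, -0.0366, 0.3311]
ee_rot: [0.0, 0.708, 0.707, -0.0]
force: [1.3, -0.8, 0.2]
gripper_width: 0.0856
grip_force: 0.0
```

Request:
play_rows(motion=[[48,8,0,0,0,0,-1],[96,16,0,0,0,0,-1],[144,24,0,0,0,0,-1],[192,32,0,0,0,0,-1],[240,40,0,0,0,0,-1],[288,48,0,0,0,0,-1],[336,56,0,0,0,0,-1],[372,63,30,0,0,0,-1],[376,65,70,0,0,0,-1],[376,65,100,0,0,0,-1]])

```text
t: 7.25
eef_pos: [0.4799, 0.3393, 0.2286]
ee_rot: [-0.001, 0.706, 0.708, -0.001]
force: [0.9, -0.8, -0.8]
gripper_width: 0.0852
grip_force: 0.0
```

```bash
cat > look.py <<'E'
# wrist view: white caps -> world position at given height near x,y
from station import robot
from h import *
import sys
def wp(c,uv,z):
    K=c["K"]; x=(uv[0]-K[0,2])/K[0,0]; y=(uv[1]-K[1,2])/K[1,1]; r=np.hypot(x,y); s=np.sin(r)/r if r>1e-6 else 1
    d=rot(c["orientation"])@np.array([x*s,y*s,np.cos(r)]); return c["eye"]+d*(z-c["eye"][2])/d[2]
def wcloud(c):
    v,u=np.mgrid[:420,:560]; K=c["K"]; x=(u-K[0,2])/K[0,0]; y=(v-K[1,2])/K[1,1]; r=np.hypot(x,y)+1e-9
    t=np.tan(np.minimum(r,1.4))/r; z=c["z_map"]; p=np.stack([x*t*z,y*t*z,z],-1)
    return p@rot(c["orientation"]).T+c["eye"]
def top_of(P,ok,x,y,z,rad=.06):
    m=ok&(np.hypot(P[...,0]-x,P[...,1]-y)<rad)&(abs(P[...,2]-z)<.006)
    q=P[m]
    if len(q)<10: return None
    (cx,cy),r=cv2.minEnclosingCircle(q[:,:2].astype(np.float32)); return round(cx,4),round(cy,4),"r%.4f"%r,"z%.4f"%np.median(q[:,2]),len(q)
def report(x,y,z):
    o=robot.observe(); print("tcp",o["eef_pos"].round(4),"F",o["force"].round(1))
    for n in("wrist","top","scene"):
        c=robot.capture(n); P=(wcloud if n=="wrist" else cloud)(c); ok=(c["z_map"]>0)&(c["color"].min(-1)>90)
        print(n,top_of(P,ok,x,y,z)); 
        if len(sys.argv)>4: cv2.imwrite(f"pics/{sys.argv[4]}_{n}.png",c["color"][:,:,::-1])
report(*map(float,sys.argv[1:4]))
E
python3 look.py .481 .338 .096 d
```

```text
tcp [0.4799 0.3393 0.2286] F [ 0.9 -0.8 -0.8]
wrist (0.485, 0.3388, 'r0.0141', 'z0.0952', 753)
top (0.48, 0.3392, 'r0.0140', 'z0.0937', 46)
scene (0.4813, 0.3371, 'r0.0143', 'z0.0956', 104)
```

View pics/d_wrist.png

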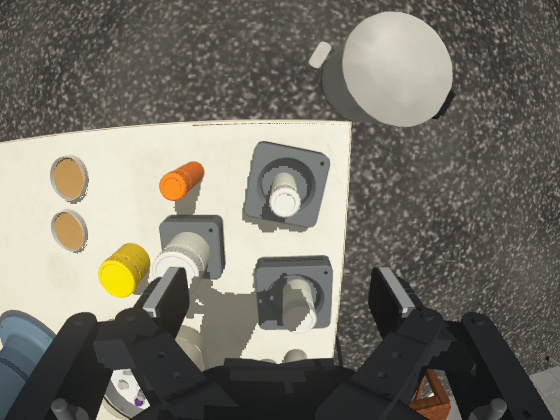

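The wrist view shows pot_d's cap at (285,197) in block_b. Pot_c in block_a is at (300,300) and pot_b on block_c at (180,255), with yellow and orange off to the left. The three cameras agree within a few mm, so I grasp now.

Request:
play_rows(motion=[[0,2,48,0,0,0,-1],[0,2,95,0,0,0,-1],[0,2,135,0,0,0,-1],[0,2,160,0,0,0,-1],[0,2,160,0,0,0,-1],[0,2,160,0,0,0,1],[0,2,160,0,0,0,1],[0,2,160,0,0,0,1],[0,2,160,0,0,0,1],[0,2,160,0,0,0,1]])

```text
t: 8.4
eef_pos: [0.4845, 0.3383, 0.0732]
ee_rot: [0.0, 0.708, 0.707, 0.002]
force: [-0.4, 0.0, 5.7]
gripper_width: 0.0266
grip_force: 39.1
```

Request:
play_rows(motion=[[0,0,0,0,0,0,1],[0,0,0,0,0,0,1],[0,0,0,0,0,0,1],[0,0,-10,0,0,0,1],[0,0,-25,0,0,0,1],[0,0,-45,0,0,0,1],[0,0,-90,0,0,0,1],[0,0,-135,0,0,0,1],[0,0,-180,0,0,0,1],[0,0,-180,0,0,0,1]])

```text
t: 9.4
eef_pos: [0.4859, 0.3417, 0.26]
ee_rot: [0.001, 0.707, 0.707, 0.007]
force: [0.6, 0.9, -0.3]
gripper_width: 0.0267
grip_force: 39.5
```

```bash
python3 - <<'E'
from station import robot
from h import *
o=robot.observe(); print(o["eef_pos"],o["gripper_width"],o["grip_force"])
c=robot.capture("scene"); cv2.imwrite("pics/s2.png",cv2.resize(c["color"][100:310,60:340,::-1],None,fx=2.5,fy=2.5))
E
```

```text
[0.48592784 0.34165151 0.25996396] 0.026654295575534028 39.51797068119049
```

View pics/s2.png

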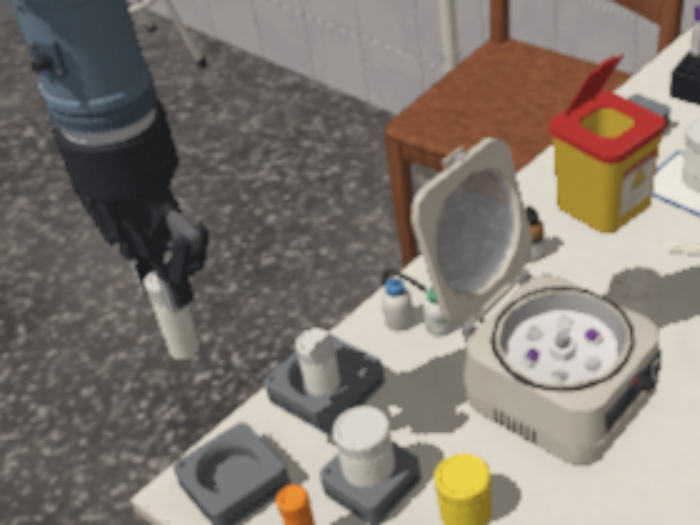

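Pot_d is gripped and hanging clear, and block_b is now empty at (230,470) in the crop. I carry it over the lid to block_d.

Request:
play_rows(motion=[[0,0,-40,0,0,0,1],[0,0,-80,0,0,0,1],[-20,0,-110,0,0,0,1],[-60,-1,-120,0,0,0,1],[-105,-1,-120,0,0,0,1],[-150,-2,-120,0,0,0,1],[-195,-2,-120,0,0,0,1],[-240,-3,-120,0,0,0,1],[-285,-3,-120,0,0,0,1],[-330,-4,-120,0,0,0,1]])

```text
t: 10.45
eef_pos: [0.4775, 0.0054, 0.3702]
ee_rot: [-0.0, 0.708, 0.707, -0.001]
force: [0.6, 0.3, -0.4]
gripper_width: 0.0263
grip_force: 39.6
```

Request:
play_rows(motion=[[-45,0,0,0,0,0,1],[-90,-1,0,0,0,0,1],[-135,-2,0,0,0,0,1],[-180,-2,0,0,0,0,1],[-225,-3,0,0,0,0,1],[-270,-3,0,0,0,0,1],[-315,-4,0,0,0,0,1],[-360,-4,0,0,0,0,1],[-400,-4,0,0,0,0,1],[-414,-4,0,0,0,0,1]])

```text
t: 11.45
eef_pos: [0.4711, -0.4124, 0.3683]
ee_rot: [-0.002, 0.71, 0.704, -0.001]
force: [-1.8, -0.2, 0.1]
gripper_width: 0.0265
grip_force: 39.6
```

Request:
play_rows(motion=[[0,0,45,0,0,0,1],[0,0,90,0,0,0,1],[0,0,135,0,0,0,1],[0,0,170,0,0,0,1],[0,0,190,0,0,0,1],[0,0,200,0,0,0,1],[0,0,200,0,0,0,1],[0,0,200,0,0,0,1],[0,0,200,0,0,0,1],[0,0,200,0,0,0,1]])

```text
t: 12.45
eef_pos: [0.4756, -0.4072, 0.1731]
ee_rot: [0.002, 0.707, 0.707, 0.0]
force: [0.5, 0.1, -1.1]
gripper_width: 0.0266
grip_force: 39.6
```

```bash
cat > blk.py <<'E'
# block top rectangle near x,y in all three views; height of lowest pot points
from look0 import *
import sys
x,y,rad=map(float,sys.argv[1:4]); o=robot.observe(); print(o["t"],o["eef_pos"].round(4),o["force"].round(1),o["gripper_width"])
for n in("wrist","top","scene"):
    c=robot.capture(n); P=(wcloud if n=="wrist" else cloud)(c)
    m=(c["z_map"]>0)&(abs(P[...,2]-.034)<.005)&(np.hypot(P[...,0]-x,P[...,1]-y)<rad)&(c["color"].max(-1)<140)
    if m.sum()>10: r=cv2.minAreaRect(P[m][:,:2].astype(np.float32)); print(n,m.sum(),np.round(r[0],4),np.round(r[1],4))
    if len(sys.argv)>4: cv2.imwrite(f"pics/{sys.argv[4]}_{n}.png",c["color"][:,:,::-1])
E
sed '$d' look.py > look0.py; python3 blk.py .476 -.405 .052 bd
```

```text
12.45 [ 0.4756 -0.4072  0.1731] [ 0.5  0.1 -1.1] 0.026584580283399977
wrist 3203 [ 0.4789 -0.4054] [0.0642 0.0632]
top 198 [ 0.4747 -0.4052] [0.0642 0.0649]
scene 48 [ 0.4736 -0.4236] [0.0184 0.0591]
```

View pics/bd_wrist.png

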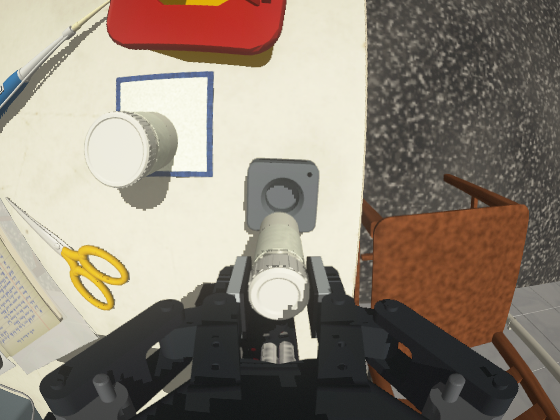

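The wrist view shows the empty block_d well at (280,195) with pot_d hanging upright next to it, and pot_a standing on the pad at (118,148). I go down slowly into the well.

Request:
play_rows(motion=[[1.5,1,30,0,0,0,1],[1.5,1,55,0,0,0,1],[1.5,1,70,0,0,0,1],[1.5,1,76,0,0,0,1],[1.5,1,81,0,0,0,1],[1.5,1,86,0,0,0,1],[1.5,1,90,0,0,0,1],[1.5,1,94,0,0,0,1],[1.5,1,97,0,0,0,1],[1.5,1,97,0,0,0,1]])

```text
t: 13.6
eef_pos: [0.4762, -0.4052, 0.0743]
ee_rot: [0.001, 0.707, 0.707, 0.0]
force: [1.2, -0.8, -1.6]
gripper_width: 0.0264
grip_force: 39.6
```

Request:
play_rows(motion=[[0,0,1,0,0,0,1],[0,0,2,0,0,0,1],[0,0,3,0,0,0,1],[0,0,2,0,0,0,-1],[0,0,2,0,0,0,-1],[0,0,2,0,0,0,-1],[0,0,2,0,0,0,-1],[0,0,2,0,0,0,-1],[0,0,-30,0,0,0,-1],[0,0,-75,0,0,0,-1]])

```text
t: 14.6
eef_pos: [0.4729, -0.4035, 0.1464]
ee_rot: [-0.004, 0.707, 0.707, -0.0]
force: [0.1, -1.3, -0.2]
gripper_width: 0.0851
grip_force: 0.0
```

```bash
python3 look.py .476 -.405 .096; python3 look.py .346 -.353 .082;python3 look.py .372 .262 .094
```

```text
tcp [ 0.4729 -0.4035  0.1464] F [ 0.1 -1.3 -0.2]
wrist (0.4768, -0.4049, 'r0.0141', 'z0.0951', 1361)
top (0.473, -0.4038, 'r0.0149', 'z0.0939', 62)
scene (0.4728, -0.4058, 'r0.0160', 'z0.0957', 42)
tcp [ 0.4785 -0.4068  0.1536] F [-0.8 -0.4 -0.1]
wrist (0.3471, -0.3528, 'r0.0314', 'z0.0808', 4544)
top (0.3434, -0.3519, 'r0.0319', 'z0.0800', 286)
scene (0.3411, -0.3539, 'r0.0329', 'z0.0818', 195)
tcp [ 0.4747 -0.4047  0.1482] F [ 0.4  0.5 -0.2]
wrist None
top (0.3716, 0.263, 'r0.0261', 'z0.0916', 185)
scene (0.3727, 0.2612, 'r0.0267', 'z0.0938', 336)
```

Pot_d is seated, with its cap at z .095 (nominal .096). Next is pot_b.

Request:
play_rows(motion=[[0,0,-50,0,0,0,-1],[0,0,-100,0,0,0,-1],[10,0,-140,0,0,0,-1],[45,0,-170,0,0,0,-1],[90,0,-180,0,0,0,-1],[135,-5,-180,0,0,0,-1],[180,-10,-180,0,0,0,-1],[225,-20,-180,0,0,0,-1],[270,-30,-180,0,0,0,-1],[315,-40,-180,0,0,0,-1]])

```text
t: 16.05
eef_pos: [0.4349, -0.0881, 0.3283]
ee_rot: [-0.001, 0.707, 0.707, -0.0]
force: [0.3, 0.9, 0.4]
gripper_width: 0.0854
grip_force: 0.0
```

Request:
play_rows(motion=[[45,-6,0,0,0,0,-1],[90,-12,0,0,0,0,-1],[135,-19,0,0,0,0,-1],[180,-26,0,0,0,0,-1],[225,-35,0,0,0,0,-1],[270,-43,0,0,0,0,-1],[310,-53,10,0,0,0,-1],[340,-61,40,0,0,0,-1],[352,-63,80,0,0,0,-1],[352,-63,100,0,0,0,-1]])

```text
t: 17.05
eef_pos: [0.3723, 0.263, 0.2267]
ee_rot: [-0.004, 0.707, 0.707, -0.0]
force: [-0.5, -0.9, -0.0]
gripper_width: 0.085
grip_force: 0.0
```

```bash
python3 look.py .372 .262 .094
```

```text
tcp [0.3723 0.263  0.2267] F [-0.5 -0.9 -0. ]
wrist (0.3759, 0.2635, 'r0.0262', 'z0.0930', 2598)
top None
scene (0.3732, 0.2627, 'r0.0264', 'z0.0936', 332)
```

Request:
play_rows(motion=[[0,1,48,0,0,0,-1],[0,1,95,0,0,0,-1],[0,1,135,0,0,0,-1],[0,1,155,0,0,0,-1],[0,1,161,0,0,0,-1],[0,1,161,0,0,0,1],[0,1,161,0,0,0,1],[0,1,161,0,0,0,1],[0,1,161,0,0,0,1],[0,1,161,0,0,0,1]])

```text
t: 18.2
eef_pos: [0.3765, 0.2629, 0.0708]
ee_rot: [0.001, 0.708, 0.707, 0.002]
force: [0.2, -1.5, 6.8]
gripper_width: 0.0504
grip_force: 40.5
```

Request:
play_rows(motion=[[0,0,0,0,0,0,1],[0,0,0,0,0,0,1],[0,0,-10,0,0,0,1],[0,0,-30,0,0,0,1],[0,0,-65,0,0,0,1],[0,0,-100,0,0,0,1],[0,0,-120,0,0,0,1],[0,0,-120,0,0,0,1],[0,0,-120,0,0,0,1],[0,0,-120,0,0,0,1]])

```text
t: 19.2
eef_pos: [0.3735, 0.261, 0.1872]
ee_rot: [-0.0, 0.708, 0.707, -0.001]
force: [-0.0, -0.2, -1.2]
gripper_width: 0.0504
grip_force: 42.0
```

```bash
python3 blk.py .484 .338 .064; python3 blk.py .373 .262 .056 b
```

```text
19.2 [0.3735 0.261  0.1872] [-0.  -0.2 -1.2] 0.050409437298899476
wrist 4201 [0.4869 0.34  ] [0.0824 0.0825]
scene 592 [0.4838 0.3382] [0.0824 0.0816]
19.35 [0.3734 0.2614 0.1872] [ 0.7  0.3 -0.8] 0.0510457720878492
wrist 2823 [0.3758 0.2656] [0.0719 0.0682]
top 98 [0.3415 0.2654] [0.0657 0.029 ]
scene 516 [0.3722 0.2632] [0.072  0.0697]
```

View pics/b_wrist.png

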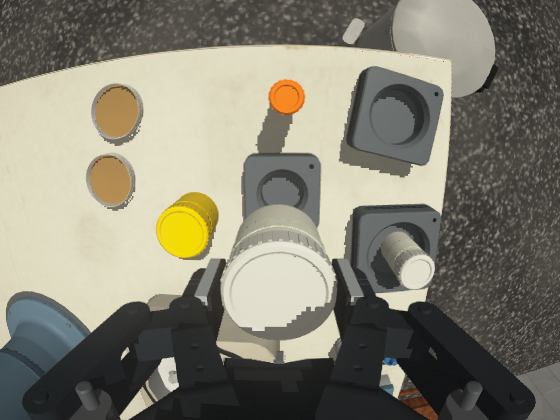

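The wrist view shows pot_b held level. Block_c's well is empty at (283,190), block_b's is empty at (398,112), and pot_c leans slightly in block_a at (405,260). I move to block_b.

Request:
play_rows(motion=[[25,35,0,0,0,0,1],[50,70,0,0,0,0,1],[77,105,0,0,0,0,1],[77,111,30,0,0,0,1],[77,111,65,0,0,0,1],[77,111,90,0,0,0,1],[77,111,100,0,0,0,1],[77,111,105,0,0,0,1],[77,111,105,0,0,0,1],[77,111,105,0,0,0,1]])

```text
t: 20.5
eef_pos: [0.4861, 0.3398, 0.0848]
ee_rot: [0.0, 0.707, 0.707, 0.001]
force: [0.2, 0.5, -1.0]
gripper_width: 0.0506
grip_force: 42.1
```

Request:
play_rows(motion=[[0,0,6,0,0,0,1],[0,0,12,0,0,0,1],[0,0,17,0,0,0,1],[0,0,21,0,0,0,1],[0,0,25,0,0,0,1],[0,0,28,0,0,0,1],[0,0,30,0,0,0,1],[0,0,32,0,0,0,1],[0,0,32,0,0,0,1],[0,0,32,0,0,0,1]])

```text
t: 21.5
eef_pos: [0.4853, 0.3389, 0.0513]
ee_rot: [-0.0, 0.707, 0.707, -0.0]
force: [0.0, 0.1, -1.9]
gripper_width: 0.0505
grip_force: 42.1
```

Request:
play_rows(motion=[[0,0,1,0,0,0,1],[0,0,2,0,0,0,1],[0,0,3,0,0,0,1],[0,0,4,0,0,0,1],[0,0,3,0,0,0,-1],[0,0,3,0,0,0,-1],[0,0,3,0,0,0,-1],[0,0,3,0,0,0,-1],[0,0,-30,0,0,0,-1],[0,0,-75,0,0,0,-1]])

```text
t: 22.5
eef_pos: [0.4835, 0.3368, 0.1241]
ee_rot: [-0.001, 0.707, 0.707, -0.003]
force: [0.6, 0.6, 1.1]
gripper_width: 0.0854
grip_force: 0.0
```

Request:
play_rows(motion=[[0,0,-40,0,0,0,-1],[-20,2,-80,0,0,0,-1],[-60,8,-90,0,0,0,-1],[-100,12,-90,0,0,0,-1],[-140,15,-90,0,0,0,-1],[-140,15,-90,0,0,0,-1],[-140,15,-90,0,0,0,-1],[-140,15,-90,0,0,0,-1],[-140,15,-90,0,0,0,-1],[-140,15,-90,0,0,0,-1]])

```text
t: 23.5
eef_pos: [0.4996, 0.2007, 0.2164]
ee_rot: [-0.0, 0.706, 0.708, 0.0]
force: [-0.8, -0.0, -0.0]
gripper_width: 0.0853
grip_force: 0.0
```

```bash
python3 look.py .485 .339 .072; python3 look.py .498 .199 .078 c; python3 look.py .373 .262 .034
```

```text
tcp [0.4996 0.2007 0.2164] F [-0.8 -0.  -0. ]
wrist (0.4848, 0.3404, 'r0.0265', 'z0.0709', 2543)
top (0.4804, 0.3394, 'r0.0259', 'z0.0701', 167)
scene (0.4831, 0.3377, 'r0.0266', 'z0.0715', 330)
tcp [0.4999 0.1998 0.2163] F [ 0.2 -0.1 -0.1]
wrist (0.5028, 0.2, 'r0.0192', 'z0.0771', 1328)
top (0.4981, 0.1998, 'r0.0193', 'z0.0760', 94)
scene (0.4997, 0.199, 'r0.0197', 'z0.0779', 141)
tcp [0.5001 0.1992 0.2163] F [ 0.2 -0.5  0.1]
wrist (0.3759, 0.2639, 'r0.0475', 'z0.0336', 2896)
top (0.3729, 0.2635, 'r0.0459', 'z0.0325', 261)
scene (0.3745, 0.2613, 'r0.0478', 'z0.0344', 528)
```

View pics/c_wrist.png

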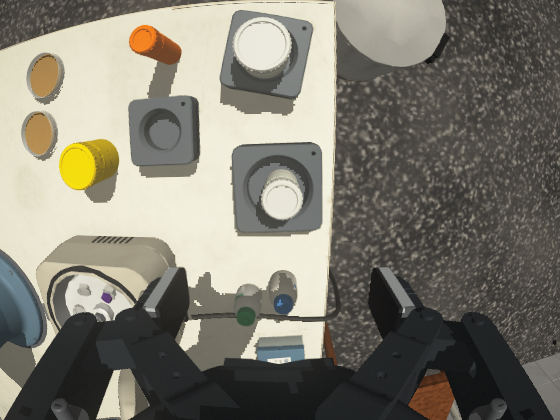

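Pot_b is seated in block_b with its cap at z .071 (nominal .072). The wrist view shows pot_c's cap at (283,198), standing flat in block_a, and block_c's empty well at (163,130). I grasp pot_c.

Request:
play_rows(motion=[[0,1,48,0,0,0,-1],[0,1,95,0,0,0,-1],[0,1,135,0,0,0,-1],[0,1,158,0,0,0,-1],[0,1,164,0,0,0,-1],[0,1,164,0,0,0,1],[0,1,164,0,0,0,1],[0,1,164,0,0,0,1],[0,1,164,0,0,0,1],[0,1,164,0,0,0,1]])

```text
t: 24.95
eef_pos: [0.5029, 0.1997, 0.0543]
ee_rot: [0.001, 0.708, 0.707, 0.002]
force: [-0.1, -0.3, 7.1]
gripper_width: 0.0366
grip_force: 40.0
```

Request:
play_rows(motion=[[0,0,0,0,0,0,1],[0,0,0,0,0,0,1],[0,0,-10,0,0,0,1],[0,0,-30,0,0,0,1],[0,0,-65,0,0,0,1],[0,0,-100,0,0,0,1],[0,0,-120,0,0,0,1],[0,0,-120,0,0,0,1],[0,0,-120,0,0,0,1],[0,0,-120,0,0,0,1]])

```text
t: 25.95
eef_pos: [0.5, 0.1979, 0.1707]
ee_rot: [-0.0, 0.708, 0.707, -0.001]
force: [-0.8, -0.1, -1.4]
gripper_width: 0.0365
grip_force: 40.2
```

Request:
play_rows(motion=[[18,-35,0,0,0,0,1],[36,-70,0,0,0,0,1],[54,-105,0,0,0,0,1],[64,-126,20,0,0,0,1],[64,-126,50,0,0,0,1],[64,-126,70,0,0,0,1],[64,-126,80,0,0,0,1],[64,-126,85,0,0,0,1],[64,-126,85,0,0,0,1],[64,-126,85,0,0,0,1]])

```text
t: 26.95
eef_pos: [0.3758, 0.2635, 0.0878]
ee_rot: [-0.0, 0.708, 0.707, 0.001]
force: [0.2, 0.0, -0.6]
gripper_width: 0.0367
grip_force: 40.3
```

```bash
python3 blk.py .374 .262 .056; python3 look.py .375 .262 .108
```

```text
26.95 [0.3758 0.2635 0.0878] [ 0.2  0.  -0.6] 0.03667430959427351
wrist 5341 [0.3761 0.2698] [0.0593 0.0717]
top 99 [0.3593 0.2505] [0.0492 0.0466]
scene 417 [0.3726 0.2609] [0.0706 0.0736]
tcp [0.376  0.2634 0.0881] F [ 0.2 -0.1  0. ]
wrist (0.376, 0.2708, 'r0.0321', 'z0.1107', 5769)
top (0.365, 0.2495, 'r0.0086', 'z0.1103', 18)
scene (0.3741, 0.2618, 'r0.0325', 'z0.1111', 127)
```

Request:
play_rows(motion=[[0,0,6,0,0,0,1],[0,0,12,0,0,0,1],[0,0,17,0,0,0,1],[0,0,21,0,0,0,1],[0,0,25,0,0,0,1],[0,0,28,0,0,0,1],[0,0,30,0,0,0,1],[0,0,32,0,0,0,1],[0,0,32,0,0,0,1],[0,0,32,0,0,0,1]])

```text
t: 28.25
eef_pos: [0.3753, 0.263, 0.0554]
ee_rot: [0.0, 0.707, 0.707, 0.0]
force: [-0.0, 0.4, -0.0]
gripper_width: 0.0364
grip_force: 40.3
```

Request:
play_rows(motion=[[0,0,1,0,0,0,1],[0,0,2,0,0,0,1],[0,0,3,0,0,0,1],[0,0,3,0,0,0,1],[0,0,2,0,0,0,-1],[0,0,2,0,0,0,-1],[0,0,2,0,0,0,-1],[0,0,2,0,0,0,-1],[0,0,-30,0,0,0,-1],[0,0,-75,0,0,0,-1]])

```text
t: 29.25
eef_pos: [0.3732, 0.2613, 0.1289]
ee_rot: [-0.001, 0.707, 0.707, -0.003]
force: [0.8, -1.5, 1.1]
gripper_width: 0.0855
grip_force: 0.0
```

```bash
python3 look.py .375 .262 .078; python3 blk.py .496 .198 .072
```

```text
tcp [0.3732 0.2613 0.1289] F [ 0.8 -1.5  1.1]
wrist (0.3755, 0.2642, 'r0.0192', 'z0.0770', 2537)
top (0.367, 0.2638, 'r0.0161', 'z0.0762', 56)
scene (0.3729, 0.2622, 'r0.0192', 'z0.0778', 184)
29.4 [0.3774 0.2644 0.1327] [ 0.9 -0.7 -0.8] 0.08524880925495781
wrist 3460 [0.4988 0.201 ] [0.0929 0.0916]
top 212 [0.5036 0.1987] [0.0744 0.0904]
scene 366 [0.4968 0.1995] [0.0945 0.0909]
```

Pot_c is seated in block_c with its cap at z .077 (nominal .078). Now back for pot_a.

Request:
play_rows(motion=[[0,0,-50,0,0,0,-1],[0,5,-100,0,0,0,-1],[-5,15,-150,0,0,0,-1],[-40,30,-190,0,0,0,-1],[-85,40,-200,0,0,0,-1],[-130,45,-200,0,0,0,-1],[-175,50,-200,0,0,0,-1],[-220,52,-200,0,0,0,-1],[-265,53,-200,0,0,0,-1],[-310,53,-200,0,0,0,-1]])

```text
t: 30.55
eef_pos: [0.4268, -0.0491, 0.329]
ee_rot: [-0.001, 0.708, 0.707, -0.001]
force: [0.7, -1.0, 0.4]
gripper_width: 0.0853
grip_force: 0.0
```

Request:
play_rows(motion=[[-45,-5,0,0,0,0,-1],[-90,-12,0,0,0,0,-1],[-135,-25,0,0,0,0,-1],[-180,-38,0,0,0,0,-1],[-225,-52,0,0,0,0,-1],[-270,-68,0,0,0,0,-1],[-300,-80,10,0,0,0,-1],[-306,-82,50,0,0,0,-1],[-306,-82,90,0,0,0,-1],[-306,-82,110,0,0,0,-1]])

```text
t: 31.55
eef_pos: [0.3424, -0.351, 0.2146]
ee_rot: [-0.005, 0.708, 0.706, 0.0]
force: [0.3, -0.1, -0.6]
gripper_width: 0.0858
grip_force: 0.0
```

```bash
python3 look.py .346 -.353 .082
```

```text
tcp [ 0.3424 -0.351   0.2146] F [ 0.3 -0.1 -0.6]
wrist (0.3471, -0.353, 'r0.0315', 'z0.0810', 3670)
top (0.3519, -0.3408, 'r0.0266', 'z0.0802', 74)
scene (0.3452, -0.3552, 'r0.0328', 'z0.0818', 191)
```

Request:
play_rows(motion=[[0,0,48,0,0,0,-1],[0,0,95,0,0,0,-1],[0,0,135,0,0,0,-1],[0,0,158,0,0,0,-1],[0,0,163,0,0,0,-1],[0,0,163,0,0,0,1],[0,0,163,0,0,0,1],[0,0,163,0,0,0,1],[0,0,163,0,0,0,1],[0,0,163,0,0,0,1]])

```text
t: 32.7
eef_pos: [0.3473, -0.3547, 0.0595]
ee_rot: [0.002, 0.708, 0.707, -0.0]
force: [-0.8, -0.3, 6.4]
gripper_width: 0.0602
grip_force: 44.4
```

Request:
play_rows(motion=[[0,0,0,0,0,0,1],[0,0,-10,0,0,0,1],[0,0,-30,0,0,0,1],[0,0,-70,0,0,0,1],[0,0,-115,0,0,0,1],[0,0,-160,0,0,0,1],[0,0,-205,0,0,0,1],[0,0,-250,0,0,0,1],[0,0,-295,0,0,0,1],[0,0,-325,0,0,0,1]])

```text
t: 33.7
eef_pos: [0.3461, -0.3526, 0.3862]
ee_rot: [0.002, 0.707, 0.707, -0.0]
force: [0.8, -1.0, -0.5]
gripper_width: 0.0604
grip_force: 44.3
```

Request:
play_rows(motion=[[40,20,0,0,0,0,1],[82,40,0,0,0,0,1],[126,58,0,0,0,0,1],[170,75,0,0,0,0,1],[214,90,0,0,0,0,1],[258,105,0,0,0,0,1],[302,115,0,0,0,0,1],[346,125,0,0,0,0,1],[390,133,0,0,0,0,1],[434,140,0,0,0,0,1]])

```text
t: 34.7
eef_pos: [0.4851, 0.0828, 0.3822]
ee_rot: [0.001, 0.707, 0.707, -0.001]
force: [1.4, -0.7, -2.7]
gripper_width: 0.0604
grip_force: 44.4
```

Request:
play_rows(motion=[[45,5,0,0,0,0,1],[85,9,0,0,0,0,1],[110,11,0,0,0,0,1],[118,11,0,0,0,0,1],[118,11,40,0,0,0,1],[118,11,85,0,0,0,1],[118,11,130,0,0,0,1],[118,11,175,0,0,0,1],[118,11,200,0,0,0,1],[118,11,200,0,0,0,1]])

```text
t: 35.7
eef_pos: [0.4938, 0.1947, 0.1778]
ee_rot: [-0.001, 0.708, 0.706, -0.005]
force: [-0.4, -0.2, -2.1]
gripper_width: 0.0605
grip_force: 44.4
```

```bash
python3 blk.py .497 .1995 .072 a
```

```text
35.7 [0.4938 0.1947 0.1778] [-0.4 -0.2 -2.1] 0.060474781547309196
wrist 3578 [0.4985 0.2012] [0.092  0.0892]
top 167 [0.4686 0.1969] [0.0467 0.0899]
scene 581 [0.4971 0.1981] [0.0948 0.094 ]
```

View pics/a_wrist.png

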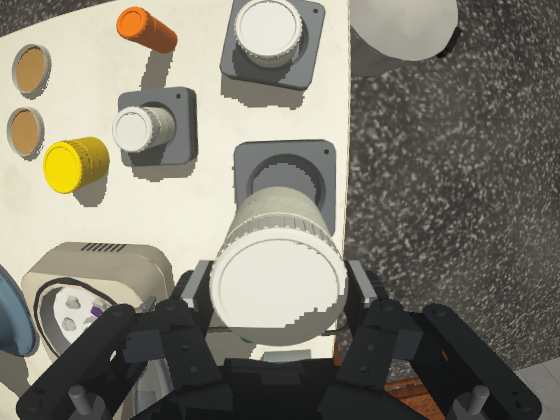

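The wrist view shows pot_a held level above block_a's empty well at (285,185), with b and c seated. I go down further and check alignment before entry.

Request:
play_rows(motion=[[0,0,20,0,0,0,1],[0,0,40,0,0,0,1],[0,0,60,0,0,0,1],[0,0,72,0,0,0,1],[0,0,80,0,0,0,1],[0,0,80,0,0,0,1],[0,0,80,0,0,0,1],[0,0,80,0,0,0,1],[0,0,80,0,0,0,1],[0,0,80,0,0,0,1]])

```text
t: 36.85
eef_pos: [0.4975, 0.199, 0.1028]
ee_rot: [0.0, 0.707, 0.707, 0.0]
force: [0.3, -0.2, -1.5]
gripper_width: 0.0606
grip_force: 44.5
```

Request:
play_rows(motion=[[0,0,6,0,0,0,1],[0,0,12,0,0,0,1],[0,0,17,0,0,0,1],[0,0,21,0,0,0,1],[0,0,25,0,0,0,1],[0,0,28,0,0,0,1],[0,0,31,0,0,0,1],[0,0,33,0,0,0,1],[0,0,33,0,0,0,1],[0,0,33,0,0,0,1]])

```text
t: 37.85
eef_pos: [0.4971, 0.1991, 0.0697]
ee_rot: [0.0, 0.707, 0.707, -0.0]
force: [-1.8, -0.4, 2.6]
gripper_width: 0.0605
grip_force: 44.7
```

Request:
play_rows(motion=[[0,0,1,0,0,0,1],[0,0,2,0,0,0,1],[0,0,2,0,0,0,1],[0,0,1,0,0,0,-1],[0,0,1,0,0,0,-1],[0,0,1,0,0,0,-1],[0,0,1,0,0,0,-1],[0,0,1,0,0,0,-1],[0,0,-30,0,0,0,-1],[0,0,-75,0,0,0,-1]])

```text
t: 38.85
eef_pos: [0.4948, 0.1974, 0.1423]
ee_rot: [-0.002, 0.707, 0.707, -0.003]
force: [2.5, -1.1, 0.9]
gripper_width: 0.0854
grip_force: 0.0
```

Request:
play_rows(motion=[[0,0,-50,0,0,0,-1],[0,0,-100,0,0,0,-1],[0,0,-150,0,0,0,-1],[0,0,-180,0,0,0,-1],[0,0,-180,0,0,0,-1],[0,0,-180,0,0,0,-1],[0,0,-180,0,0,0,-1],[0,0,-180,0,0,0,-1],[0,0,-180,0,0,0,-1],[0,0,-180,0,0,0,-1]])

```text
t: 39.85
eef_pos: [0.4967, 0.1987, 0.3234]
ee_rot: [-0.001, 0.707, 0.707, -0.001]
force: [0.0, 0.4, -0.3]
gripper_width: 0.0855
grip_force: 0.0
```

```bash
python3 look.py .497 .199 .092 f; python3 look.py .375 .262 .078; python3 look.py .485 .339 .072; python3 look.py .476 -.405 .096
```

```text
tcp [0.4967 0.1987 0.3234] F [ 0.   0.4 -0.3]
wrist (0.4969, 0.2009, 'r0.0316', 'z0.0910', 2133)
top (0.4877, 0.2072, 'r0.0293', 'z0.0906', 99)
scene (0.4929, 0.2001, 'r0.0318', 'z0.0916', 371)
tcp [0.4971 0.1989 0.324 ] F [ 0.2 -0.4 -0.5]
wrist (0.376, 0.2643, 'r0.0192', 'z0.0769', 697)
top (0.3715, 0.2631, 'r0.0192', 'z0.0762', 103)
scene (0.3735, 0.2626, 'r0.0195', 'z0.0778', 184)
tcp [0.4972 0.1989 0.3243] F [ 0.4 -0.  -0.1]
wrist (0.4851, 0.3401, 'r0.0262', 'z0.0709', 1380)
top (0.4809, 0.3397, 'r0.0261', 'z0.0697', 178)
scene (0.4822, 0.3388, 'r0.0263', 'z0.0717', 331)
tcp [0.4972 0.1989 0.3243] F [ 0.3 -0.2 -0.5]
wrist None
top (0.4724, -0.4035, 'r0.0141', 'z0.0935', 54)
scene (0.4745, -0.4066, 'r0.0146', 'z0.0957', 40)
```

View pics/f_scene.png

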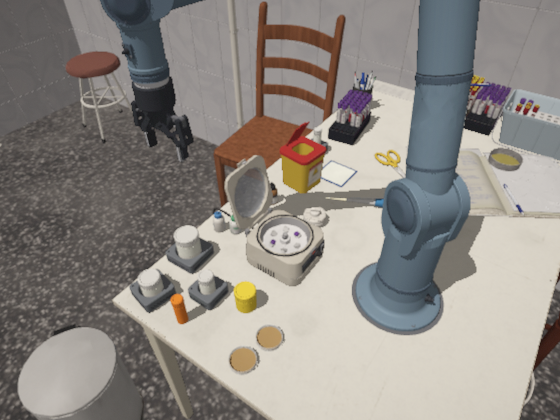

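The final view shows pot_a in block_a (188,245), pot_b in block_b (150,285), pot_c in block_c (207,285) and pot_d in block_d (318,137). All four caps are at their seated heights, and the dropper is still standing at (273,190).

```bash
python3 -c "
from station import robot
print(robot.finish_job())"
```

```text
the job is handed in; nothing more can be done
None
```

The job is handed in: all four pots were seated upright in their own wells at the last check, and the dropper bottle is still standing where it was.

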